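# Press a vial's stopper home in the bench press

### The job

Two hand presses on the bench each hold a vial whose stopper is only part of the way in. Close the vial in the press with the blue knob: push that sprung knob straight down through its whole stroke so that the stopper goes fully home, then let the knob come back up. Leave the knob of the orange press alone, since that sample is not ready to be closed.

Things in the scene. Friction and masses are not known exactly. Their poses are not given: they have to be found in the camera images.
- blue_knob (a point): Centre of the flat top of the blue push knob (50 mm diameter, 18 mm thick); moves with it. At rest 178 mm above the worktop, nothing within 100 mm is taller. z axis up, x axis to the rear of its press, a grey fixed press (base 120 x 90 mm) with a column at the rear; the vial stands straight below the knob. A like press with an orange knob stands 0.18 m or more to one side; the two swap places.
- blue_plunger (a joint): Downward travel of the blue knob in m: 0 at rest (up), 0.030 at the hard stop. A spring pushes it up, about 3 N at the start and 8 N at the end of the stroke, and raises it when let go. Its ram meets the stopper after 0.018 to 0.020 m and drives it for the rest of the stroke (3 N more).
- blue_stopper (a joint): Downward travel in m of the grey stopper (20 mm diameter) of the vial in the blue press: 0 to 0.002 at the start, standing proud of the vial's mouth, 0.012 fully home. It stays where it is pushed.
- orange_plunger (a joint): Downward travel of the knob of the orange press in m: 0 at rest, 0.030 at its hard stop.
There are look-alikes about, which are no part of the job. What is shaped like the part that bears orange_plunger but yellow is not meant.

How it is judged:
By the outcome, as a careful person would: the job done as asked, in the order asked, and still so for the second after the job is handed in, with the robot touching nothing.
It also fails if it takes over 29 s, if anything falls off the work surface, if the arm or the gripper's body presses on something with over 40 N, if the wrist force passes 120 N, or if a joint passes its speed limit or range.

### The arm

A 6-joint arm with a two-finger parallel gripper is mounted at the origin on a cart in front of the work surface, level with it; the furniture and walls round the work are solid. World frame = base frame: x ahead of the robot, y to its left, z up, the work surface at z = 0. Lengths are in m, angles in rad, forces in N, time in s.
With the tool pointing down it reaches from about 0.375 to 0.9 m from the base axis. Payload 3.1 kg.
Tool frame: the origin (TCP) lies at the very end of the fingers, on their centre line; the grasp point (between the pads) lies 19 mm behind it; z points along the fingers, y is the direction in which the jaws open and shut (so a half turn about z gives the same grasp; the last joint's range is limited). The gripper opens to 85 mm and grips with 20 to 120 N. Pads are 22 mm wide; open, the fingers measure 114 mm over their backs; the gripper's body (76 mm by 85 mm) begins 54 mm behind the grasp point. The pads swing forward as they close: fully open they stand 13 mm farther back than shut.
Start: joints at [1.093, 0.527, 1.433, -0, 1.181, -0.178], TCP at [0.184, 0.597, 0.203] pointing down, gripper open.
Joint ranges: [-3.08, 3.08], [-0.75, 2.2], [0.22, 2.44], [-1.43, 4.57], [0, 2.65], [-2.85, 2.85]. Speed limits (rad/s): [2.79, 2.79, 3.14, 3.14, 3.14, 3.14].

### API

Orientations are given as a unit quaternion [x, y, z, w].
In Python, from station import * gives the robot as it stands.
- The arm moves only by the tool jog_arm, never from a script. Its argument "motion" is a list of rows, each a list of 5 numbers: the shift along the world's x, y, z in cm, then the turn about the world's z in degrees, then the closure in counts, from 0 (fully open) to 255 (shut). In form: [[tx, ty, tz, yaw, jaw], ...]. A call has 1 to 10 rows; each row shifts and turns the pose as measured when the row begins; what a row does not reach is not made up. A row lasts 1/12 s, in which the tool goes at most 41.7 mm and 7.16 degrees, less where a joint would pass 70% of its speed; a pose out of reach is approached as far as the arm can. A call with a gripper value outside its range is refused whole. The fingers move at their own pace and stop on an object; "squeeze" is the grip in N (left out, the last holds). Time passes only in rows, so rows that do not move let the fingers close. It gives the time, the measured TCP pose, the force and the opening at its end, in the units of the state.
- sense(): the state, without advancing time (a new reading comes with each control period).
- snapshot(name): name is "scene" or "top" or "wrist"; returns a dict with "img" (384x512x3 uint8, red, green, blue), "depth" (384x512 float32, m along the optical axis (not along the pixel's ray), 0 where there is no reading), "intrinsics" (3x3 intrinsics, pixels), "eye" and "attitude" of the camera in the world. Camera axes: x right, y down, z forward; pixel columns grow to the right and rows downward; lengths in m; the calibration is good to about 2 mm. A picture is of the moment at which its call begins.
- sign_off(): hands the job in, once; it reports no verdict.
The state is a dict: "t": time; "q": joint angles; "qd": joint speeds; "tau": joint torques, N m; "tcp_pos": TCP position; "tool_rot": TCP orientation; "force": force on the tool from outside, world axes, zero at the start; "ft_torque": the same for the moment, N m; "finger_gap": opening from 0.0 (shut) to 1.0 (fully open).
Only numpy, scipy, OpenCV 4.12 (cv2) and the standard library are available. Lean on these libraries where they do the work, as an engineer would, in place of code of your own. Each camera call takes 0.05 s, during which the arm holds its last target.

## Working session

There is one attempt and no reset: what is moved stays moved. The work goes in short steps, Python scripts to look and compute and a tool call to move; the robot and the scene stay as the last step left them, time stands still between calls to the robot, and variables do not carry over. Pictures are saved under pics/ and viewed, and the job is handed in when it is done.

Besides the shell and the picture viewer there is one more tool, called after "Request:" as name([rows], argument=value, ...), one row to a line, values as JSON. jog_arm: Moves the arm, as the interface text tells. Its arguments: {"type":"object","properties":{"motion":{"type":"array","items":{"type":"array","items":{"type":"number"}}},"squeeze":{"type":"number"}},"required":["motion"]}

```bash
mkdir -p pics; python3 - <<'E'
from station import *
import cv2,numpy as np
s=sense();print(s['t'],s['tcp_pos'],s['force'],s['finger_gap'])
for n in("scene","top"):
    d=snapshot(n);np.savez(n+'.npz',**d)
    cv2.imwrite(f'pics/{n}0.png',d['img'][...,::-1]);print(n,d['eye'],d['attitude'],d['intrinsics'])
E
```

```text
0.0 [0.1835853  0.59659702 0.20240389] [ 0.15159504 -0.18361064  0.58581902] 0.9987133870237193
scene [0.68856894 0.98537856 0.85039419] [ 0.06684741  0.89107713 -0.44752668 -0.03511182] [[474.0829966    0.         260.41953511]
 [  0.         474.0829966  195.46067599]
 [  0.           0.           1.        ]]
top [0.34126419 0.00922012 1.06177234] [ 0.70543758 -0.7027043   0.07092495 -0.05944869] [[392.82469514   0.         254.85016359]
 [  0.         392.82469514 196.74418635]
 [  0.           0.           1.        ]]
```

View pics/scene0.png

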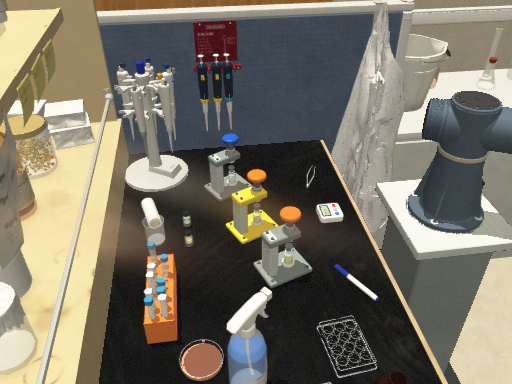

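View pics/top0.png

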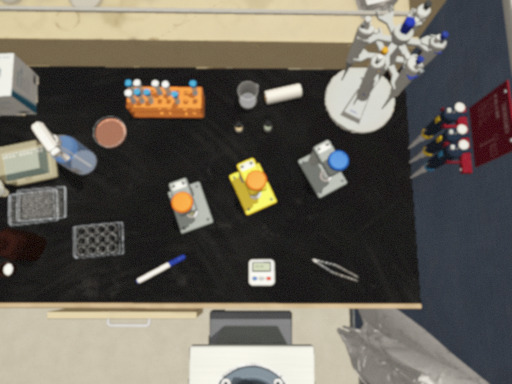

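The blue knob is at top (338,160) and scene (230,140). It could be taken for:
- the orange knob on the grey press: top (181,202), scene (290,214)
- the orange knob on the yellow press: top (257,181), scene (257,176)
- the blue pipette caps: top (408,24) and (443,38)
- the blue tube caps at the rack, top (193,84)

I choose top (338,160), the blue knob on the grey press, and will check it in a crop.

```bash
cat > h.py <<'E'
import numpy as np,cv2
from scipy.spatial.transform import Rotation as R
def blob(d,lo,hi,seed,r=22):
    h=cv2.cvtColor(d['img'],cv2.COLOR_RGB2HSV)
    m=cv2.inRange(h,lo,hi); w=np.zeros_like(m); cv2.circle(w,seed,r,255,-1); return m&w
def pts(d,m):
    v,u=np.nonzero((m>0)&(d['depth']>0)); z=d['depth'][v,u]; K=d['intrinsics']
    c=np.stack([(u-K[0,2])/K[0,0]*z,(v-K[1,2])/K[1,1]*z,z],1)
    return R.from_quat(d['attitude']).apply(c)+d['eye'],u,v
def onplane(d,uv,z):
    K=d['intrinsics'];r=R.from_quat(d['attitude']).apply([(uv[0]-K[0,2])/K[0,0],(uv[1]-K[1,2])/K[1,1],1])
    return d['eye']+r*(z-d['eye'][2])/r[2]
E
python3 - <<'E'
from h import *
for n,s in(("top",(338,160)),("scene",(230,140))):
    d=np.load(n+'.npz')
    m=blob(d,(95,100,60),(130,255,255),s); P,u,v=pts(d,m)
    t=P[:,2]>np.percentile(P[:,2],90)-.006
    print(n,len(P),np.percentile(P[:,2],[5,50,95]),P[t].mean(0),(P[t].min(0)+P[t].max(0))/2,np.ptp(P[t],axis=0))
    uv=(u[t].mean(),v[t].mean());print(uv,onplane(d,uv,.178), d['img'][s[1],s[0]])
    c=d['img'][s[1]-50:s[1]+50,s[0]-60:s[0]+60,::-1];cv2.imwrite(f'pics/crop_{n}.png',cv2.resize(c,None,fx=4,fy=4))
d=np.load('top.npz')
h=cv2.cvtColor(d['img'],cv2.COLOR_RGB2HSV)
for s in((181,202),(257,181)):
    P,u,v=pts(d,blob(d,(5,150,100),(18,255,255),s,14));print(s,P.mean(0))
E
```

```text
top 380 [-0.00113023  0.17732765  0.18043457] [ 0.59541881 -0.19836287  0.17782595] [ 0.59711628 -0.19870734  0.17833775] [0.04669373 0.04567414 0.00903382]
(np.float64(337.60526315789474), np.float64(159.7828947368421)) [ 0.59534222 -0.19831938  0.178     ] [103 159 226]
scene 162 [0.16851334 0.17772639 0.18055301] [ 0.59506989 -0.19336599  0.17817991] [ 0.59454818 -0.19757682  0.17863599] [0.04613563 0.05165576 0.00860341]
(np.float64(229.848), np.float64(137.432)) [ 0.59505603 -0.19358426  0.178     ] [ 89 150 238]
(181, 202) [0.49341305 0.16295464 0.17335337]
(257, 181) [ 0.54808535 -0.00858656  0.16534945]
```

View pics/crop_top.png

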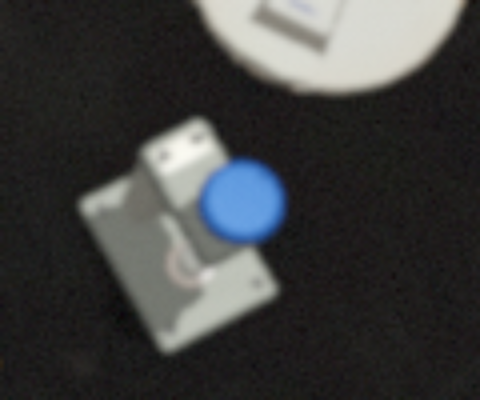

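View pics/crop_scene.png

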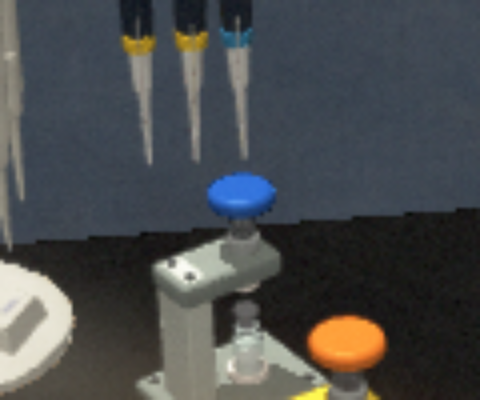

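The crops show the blue knob on a grey press, with the vial below it and nothing above it. Its centre is about (0.595, -0.197, 0.178). I'll lift first, then travel with the jaws shut at z≈0.28.

Request:
jog_arm([
  [0,0,4,0,255],
  [0,0,4,0,255],
  [1.7,-3.2,0,0,255],
  [1.7,-3.2,0,0,255],
  [1.7,-3.2,0,0,255],
  [1.7,-3.2,0,0,255],
  [1.7,-3.2,0,0,255],
  [1.7,-3.2,0,0,255],
  [1.7,-3.2,0,0,255],
  [1.7,-3.2,0,0,255],
], squeeze=40)

```text
t: 0.93
tcp_pos: [0.3178, 0.3339, 0.2804]
tool_rot: [0.142, 0.99, -0.003, -0.002]
force: [2.0, 0.1, -0.8]
finger_gap: 0.004
```

Request:
jog_arm([
  [1.7,-3.2,0,0,255],
  [1.7,-3.2,0,0,255],
  [1.7,-3.2,0,0,255],
  [1.7,-3.2,0,0,255],
  [1.7,-3.2,0,0,255],
  [1.7,-3.2,0,0,255],
  [1.7,-3.2,0,0,255],
  [1.7,-3.2,0,0,255],
  [1.7,-3.2,0,0,255],
  [1.7,-3.2,0,0,255],
])

```text
t: 1.77
tcp_pos: [0.4888, -0.0038, 0.2785]
tool_rot: [0.142, 0.99, -0.003, -0.004]
force: [0.9, -0.2, -0.1]
finger_gap: -0.003
```

Request:
jog_arm([
  [1.8,-3.2,0,0,255],
  [1.8,-3.2,0,0,255],
  [1.8,-3.2,0,0,255],
  [1.8,-3.2,0,0,255],
  [1.8,-3.2,0,0,255],
  [0.9,-1.6,0,0,255],
  [0,0,0,0,255],
])

```text
t: 2.35
tcp_pos: [0.5915, -0.197, 0.2743]
tool_rot: [0.146, 0.989, -0.003, -0.006]
force: [0.6, -0.8, 0.4]
finger_gap: -0.001
```

```bash
python3 - <<'E'
from station import *
from h import *
s=sense();print(s['t'],s['tcp_pos'],s['q'])
for n in("wrist","top"):
    d=snapshot(n);np.savez(n+'1.npz',**d);cv2.imwrite(f'pics/{n}1.png',d['img'][...,::-1])
    m=cv2.inRange(cv2.cvtColor(d['img'],cv2.COLOR_RGB2HSV),(95,100,60),(130,255,255))
    P,u,v=pts(d,m);t=abs(P[:,2]-.178)<.012
    if n=='wrist' and t.sum():print(t.sum(),P[t].mean(0),P[t].min(0),P[t].max(0))
E
```

```text
2.35 [ 0.59147537 -0.19702647  0.27434226] [-0.49498766  0.46218133  1.34200035 -0.01079279  1.3460738  -1.7697017 ]
1800 [ 0.59481803 -0.19734312  0.17691028] [ 0.57229156 -0.22243299  0.16713388] [ 0.62061195 -0.17337798  0.17995286]
```

View pics/wrist1.png

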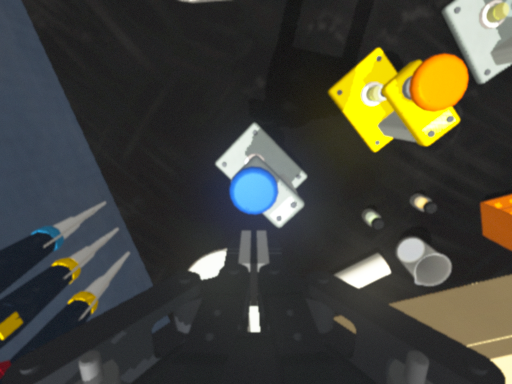

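The wrist picture shows the blue knob at pixel (254,190), just ahead of the fingertips at about (253,232). The knob measures (0.595, -0.197), in agreement with the first two views. Now I'll descend.

Request:
jog_arm([
  [0.4,0,-2.5,0,255],
  [0,0,-2.5,0,255],
  [0,0,-2,0,255],
  [0,0,-1,0,255],
  [0,0,0,0,255],
])

```text
t: 2.87
tcp_pos: [0.5899, -0.1844, 0.1939]
tool_rot: [0.142, 0.99, -0.001, -0.008]
force: [0.2, -0.0, -0.5]
finger_gap: 0.0
```

Request:
jog_arm([
  [0.5,-1.2,0,0,255],
  [0,0,0,0,255],
])

```text
t: 3.03
tcp_pos: [0.5947, -0.1946, 0.1948]
tool_rot: [0.141, 0.99, -0.001, -0.008]
force: [-0.9, 0.5, 0.2]
finger_gap: 0.001
```

Request:
jog_arm([
  [0,-0.2,-0.6,0,255],
  [0,0,-0.5,0,255],
  [0,0,-0.5,0,255],
  [0,0,-0.5,0,255],
])

```text
t: 3.37
tcp_pos: [0.598, -0.1987, 0.1776]
tool_rot: [0.141, 0.99, -0.002, -0.003]
force: [0.3, -0.7, 0.4]
finger_gap: -0.001
```

Request:
jog_arm([
  [-0.2,0,-0.5,0,255],
  [0,0,-0.5,0,255],
  [0,0,-0.5,0,255],
])

```text
t: 3.62
tcp_pos: [0.5957, -0.1988, 0.1613]
tool_rot: [0.141, 0.99, -0.002, -0.003]
force: [0.2, 0.2, 0.4]
finger_gap: 0.002
```

No contact force yet, though 3 to 6 N would be expected here, so I'm stopping to look.

```bash
python3 - <<'E'
from station import *
from h import *
s=sense();print(s['t'],s['tcp_pos'],s['tool_rot'],s['force'],s['q'],s['tau'])
a=[]
for n in("wrist","scene","top"):
    d=snapshot(n);np.savez(n+'2.npz',**d);
    c=d['img'][...,::-1]
    if n=='scene':c=cv2.resize(c[60:240,130:350],None,fx=3,fy=3)
    if n=='top':c=cv2.resize(c[80:260,230:450],None,fx=3,fy=3)
    cv2.imwrite(f'pics/{n}2.png',c)
    m=cv2.inRange(cv2.cvtColor(d['img'],cv2.COLOR_RGB2HSV),(95,100,60),(130,255,255))
    P,u,v=pts(d,m);t=(abs(P[:,:2]-[.595,-.197]).max(1)<.04)
    if t.sum():print(n,t.sum(),P[t].mean(0),np.percentile(P[t],[2,50,98],axis=0))
E
```

```text
3.6167 [ 0.59572959 -0.19883763  0.16129814] [ 0.14111164  0.9899859  -0.0022367  -0.00322875] [0.15894346 0.18157819 0.43781694] [-0.4964397   0.58145683  1.46121795 -0.0072118   1.10342928 -1.78080171] [ 8.90673691e-03 -4.57536757e+01 -1.66595650e+01 -2.11525743e-02
  1.16808016e-01 -1.19696535e-03]
wrist 3074 [ 0.5871196  -0.19537731  0.17709407] [[ 0.57289254 -0.21961808  0.17051454]
 [ 0.58657205 -0.19387807  0.17717189]
 [ 0.60726861 -0.17538457  0.19514898]]
scene 149 [ 0.59601349 -0.18792262  0.17658492] [[ 0.57236358 -0.21047121  0.16739995]
 [ 0.59668809 -0.18726696  0.1776725 ]
 [ 0.61766225 -0.17188365  0.18155886]]
```

View pics/wrist2.png

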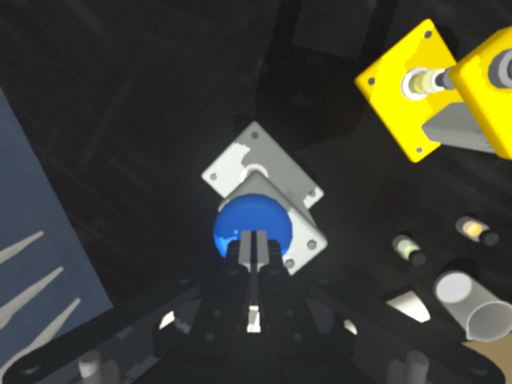

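View pics/scene2.png

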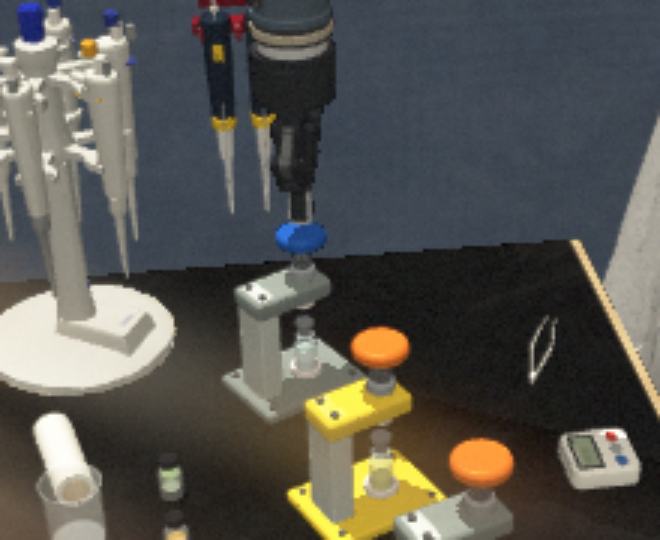

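```bash
python3 - <<'E'
from h import *
d=np.load('wrist2.npz');print(d['eye'],d['attitude'])
P,u,v=pts(d,np.ones((384,512),np.uint8))
I=np.full((384,512,3),np.nan);I[v,u]=P
for r in range(195,290,5):
    print(r,[np.round(I[r,c],3).tolist() for c in (235,247,262)],d['img'][r,247])
c=d['img'][170:300,180:330,::-1];cv2.imwrite('pics/wc2.png',cv2.resize(c,None,fx=4,fy=4))
E
```

```text
[ 0.52644122 -0.17620477  0.33177125] [0.79136336 0.59413867 0.08450984 0.1166249 ]
195 [[0.583, -0.208, 0.125], [0.572, -0.194, 0.17], [0.575, -0.186, 0.17]] [ 48  78 129]
200 [[0.573, -0.202, 0.173], [0.574, -0.195, 0.176], [0.576, -0.186, 0.175]] [ 48  93 170]
205 [[0.575, -0.202, 0.176], [0.576, -0.195, 0.178], [0.579, -0.187, 0.177]] [ 54 107 192]
210 [[0.577, -0.203, 0.178], [0.579, -0.196, 0.177], [0.582, -0.188, 0.177]] [ 48 102 189]
215 [[0.58, -0.204, 0.178], [0.582, -0.197, 0.177], [0.584, -0.189, 0.178]] [ 48 102 189]
220 [[0.583, -0.205, 0.177], [0.585, -0.198, 0.178], [0.588, -0.189, 0.178]] [ 44  99 188]
225 [[0.586, -0.206, 0.178], [0.588, -0.199, 0.178], [0.591, -0.19, 0.177]] [ 44 100 187]
230 [[0.589, -0.207, 0.177], [0.591, -0.2, 0.177], [0.594, -0.191, 0.177]] [ 81 106 162]
235 [[0.592, -0.208, 0.178], [0.585, -0.198, 0.198], [0.588, -0.19, 0.198]] [118 121 121]
240 [[0.588, -0.205, 0.195], [0.585, -0.197, 0.205], [0.587, -0.19, 0.205]] [118 120 120]
245 [[0.587, -0.204, 0.203], [0.585, -0.197, 0.211], [0.587, -0.19, 0.21]] [120 121 120]
250 [[0.588, -0.204, 0.207], [0.586, -0.197, 0.214], [0.588, -0.19, 0.214]] [119 121 121]
255 [[0.587, -0.204, 0.213], [0.585, -0.197, 0.22], [0.588, -0.191, 0.219]] [118 122 121]
260 [[0.588, -0.204, 0.216], [0.585, -0.197, 0.224], [0.588, -0.191, 0.223]] [117 119 118]
265 [[0.582, -0.201, 0.231], [0.586, -0.197, 0.226], [0.588, -0.191, 0.227]] [177 179 176]
270 [[0.582, -0.2, 0.236], [0.585, -0.196, 0.233], [0.587, -0.191, 0.233]] [57 62 67]
275 [[0.583, -0.2, 0.238], [0.584, -0.196, 0.237], [0.586, -0.191, 0.237]] [42 43 49]
280 [[0.583, -0.2, 0.241], [0.585, -0.196, 0.239], [0.586, -0.191, 0.24]] [42 44 49]
285 [[0.583, -0.2, 0.243], [0.587, -0.197, 0.239], [0.587, -0.191, 0.243]] [45 46 52]
```

View pics/wc2.png

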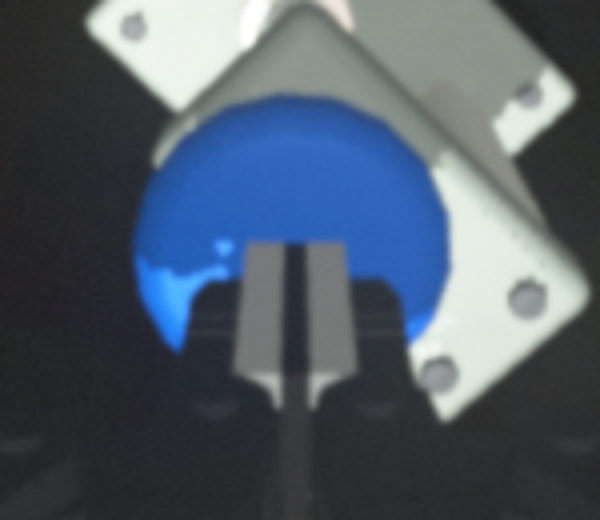

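View pics/top2.png

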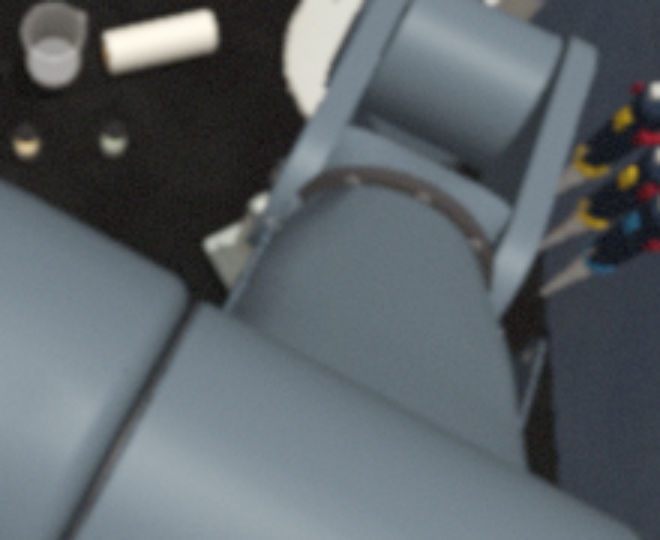

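```bash
python3 - <<'E'
from h import *
for f,t in(('wrist1.npz',[0.59147537,-0.19702647,0.27434226]),('wrist2.npz',[0.59572959,-0.19883763,0.16129814])):
    d=np.load(f);r=R.from_quat(d['attitude'])
    for dz in(0,.01,.02,.03):
        c=r.inv().apply(np.array(t)+[0,0,dz]-d['eye']);p=d['intrinsics']@c;print(f,dz,p[:2]/p[2],c[2])
    print(d['depth'][225:250:3,247], d['eye']-t)
E
```

```text
wrist1.npz 0 [251.03808202 225.35186853] 0.18417532897455385
wrist1.npz 0.01 [250.78319691 231.60872428] 0.17457679576803564
wrist1.npz 0.02 [250.49865306 238.59363519] 0.16497826256151743
wrist1.npz 0.03 [250.178954   246.44152739] 0.15537972935499927
[0.48031142 0.48155928 0.15117264 0.14667414 0.14293566 0.14056876
 0.13612744 0.13399461 0.13010357] [-0.06810745  0.02363841  0.17081222]
wrist2.npz 0 [251.02366859 225.34770398] 0.18417554538105269
wrist2.npz 0.01 [250.81947098 231.67525992] 0.1745904109933473
wrist2.npz 0.02 [250.59154975 238.73794961] 0.16500527660564193
wrist2.npz 0.03 [250.33551561 246.67178546] 0.15542014221793654
[0.16624177 0.16665906 0.1496555  0.14739874 0.14259808 0.13966827
 0.13778843 0.13342449 0.13166045] [-0.06928837  0.02263286  0.17047311]
```

The camera depth puts the fingertips about 30 mm above the reported TCP (tips at z≈0.19), and the knob is still at rest (z≈0.177). The fingers are centred over it laterally. So I'll go by force and camera and carry on down in small steps.

Request:
jog_arm([
  [0,0,-0.4,0,255],
  [0,0,-0.4,0,255],
  [0,0,-0.3,0,255],
])

```text
t: 4.02
tcp_pos: [0.5965, -0.1991, 0.1504]
tool_rot: [0.141, 0.99, -0.003, -0.003]
force: [0.0, -0.7, 0.3]
finger_gap: -0.002
```

Request:
jog_arm([
  [0,0,-0.3,0,255],
  [0,0,-0.3,0,255],
])

```text
t: 4.18
tcp_pos: [0.5965, -0.1991, 0.1448]
tool_rot: [0.141, 0.99, -0.003, -0.002]
force: [-1.6, 0.3, 4.6]
finger_gap: -0.001
```

Contact came at TCP z≈0.147, so the hard stop should be near 0.117.

Request:
jog_arm([
  [0,0,-0.4,0,255],
  [0,0,-0.4,0,255],
  [0,0,-0.4,0,255],
  [0,0,-0.4,0,255],
])

```text
t: 4.52
tcp_pos: [0.5966, -0.1991, 0.1301]
tool_rot: [0.141, 0.99, -0.003, -0.002]
force: [-3.1, 0.6, 8.9]
finger_gap: -0.0
```

Request:
jog_arm([
  [0,0,-0.4,0,255],
  [0,0,-0.4,0,255],
  [0,0,-0.3,0,255],
])

```text
t: 4.77
tcp_pos: [0.5966, -0.1991, 0.1216]
tool_rot: [0.141, 0.99, -0.003, -0.001]
force: [-3.5, 0.6, 11.0]
finger_gap: -0.002
```

Request:
jog_arm([
  [0,0,-0.3,0,255],
  [0,0,-0.3,0,255],
])

```text
t: 4.93
tcp_pos: [0.5968, -0.1992, 0.12]
tool_rot: [0.14, 0.99, -0.004, -0.001]
force: [-7.4, 3.9, 28.5]
finger_gap: -0.002
```

```bash
python3 - <<'E'
from station import *
from h import *
s=sense();print(s['t'],s['tcp_pos'],s['force'])
for n in("wrist","scene"):
    d=snapshot(n);np.savez(n+'3.npz',**d);
    c=d['img'][...,::-1]
    if n=='scene':c=cv2.resize(c[100:220,190:300],None,fx=5,fy=5)
    cv2.imwrite(f'pics/{n}3.png',c)
    m=cv2.inRange(cv2.cvtColor(d['img'],cv2.COLOR_RGB2HSV),(95,100,40),(130,255,255))
    P,u,v=pts(d,m);t=(abs(P[:,:2]-[.595,-.197]).max(1)<.03)&(P[:,2]>.1)
    if t.sum():print(n,t.sum(),np.percentile(P[t],[2,50,80,98],axis=0))
print(sense()['force'])
E
```

```text
4.9333 [ 0.5967505  -0.19921419  0.1199818 ] [-7.42418586  3.91643782 28.50780011]
wrist 3215 [[ 0.5726329  -0.21979127  0.13953107]
 [ 0.58542495 -0.19350116  0.14700168]
 [ 0.59400598 -0.18164637  0.14774708]
 [ 0.60751946 -0.17501676  0.1550299 ]]
scene 125 [[ 0.57291374 -0.20873102  0.13763542]
 [ 0.59596423 -0.18427793  0.14761205]
 [ 0.60941154 -0.17613026  0.14931483]
 [ 0.61820074 -0.17168181  0.15163153]]
[-5.20856858  2.80829883 18.89886573]
```

View pics/scene3.png

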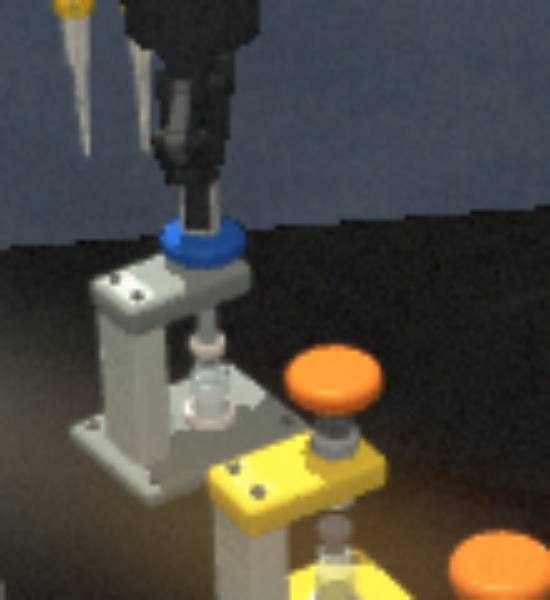

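The knob is now at z≈0.1475, down from 0.178. That is the full 30 mm, and the force jump (11 to 28 N) marks the hard stop. I'll give it one brief confirming push, then release straight up.

Request:
jog_arm([
  [0,0,-0.25,0,255],
])

```text
t: 5.12
tcp_pos: [0.5967, -0.1992, 0.1202]
tool_rot: [0.14, 0.99, -0.004, -0.0]
force: [-3.8, 1.5, 12.1]
finger_gap: -0.003
```

Request:
jog_arm([
  [0,0,-0.3,0,255],
  [0,0,-0.2,0,255],
])

```text
t: 5.28
tcp_pos: [0.5967, -0.1993, 0.1202]
tool_rot: [0.14, 0.99, -0.005, 0.001]
force: [-3.2, 1.4, 9.0]
finger_gap: -0.002
```

The TCP doesn't get past 0.120, so this is the stop. Now I'll release straight up.

Request:
jog_arm([
  [0,0,0.6,0,255],
  [0,0,0.8,0,255],
  [0,0,1,0,255],
  [0,0,1.2,0,255],
  [0,0,1.5,0,255],
  [0,0,2,0,255],
  [0,0,2.5,0,255],
  [0,0,2.5,0,255],
  [0,0,2.5,0,255],
  [0,0,0,0,255],
])

```text
t: 6.12
tcp_pos: [0.5969, -0.1992, 0.2705]
tool_rot: [0.14, 0.99, -0.005, 0.001]
force: [1.1, -0.2, 0.7]
finger_gap: -0.001
```

```bash
python3 - <<'E'
from station import *
from h import *
s=sense();print(s['t'],s['tcp_pos'],s['force'])
for n in("wrist","scene"):
    d=snapshot(n);np.savez(n+'4.npz',**d);
    c=d['img'][...,::-1]
    if n=='scene':c=cv2.resize(c[100:290,190:320],None,fx=3,fy=3,interpolation=cv2.INTER_CUBIC)
    cv2.imwrite(f'pics/{n}4.png',c)
    m=cv2.inRange(cv2.cvtColor(d['img'],cv2.COLOR_RGB2HSV),(95,100,40),(130,255,255))
    P,u,v=pts(d,m);t=(abs(P[:,:2]-[.595,-.197]).max(1)<.03)&(P[:,2]>.1)
    if t.sum():print(n,t.sum(),np.percentile(P[t],[2,50,80,98],axis=0))
o=np.load('scene.npz')
a=np.hstack([cv2.resize(x[120:205,195:260,::-1],None,fx=6,fy=6,interpolation=cv2.INTER_CUBIC) for x in(o['img'],d['img'])]);cv2.imwrite('pics/cmp.png',a)
for x in(o,d):
    P,u,v=pts(x,blob(x,(5,150,100),(18,255,255),(290,214),16));print('orange',np.percentile(P,[50,90],axis=0)[:,2])
E
```

```text
6.1167 [ 0.59690232 -0.19917959  0.27048931] [ 1.13617471 -0.21965701  0.66000309]
wrist 1892 [[ 0.57389383 -0.21946161  0.17148485]
 [ 0.59466069 -0.19727502  0.17738999]
 [ 0.6068557  -0.18543803  0.17807306]
 [ 0.61748586 -0.1757095   0.17891533]]
scene 164 [[ 0.5728985  -0.21488389  0.1669162 ]
 [ 0.59553945 -0.18729863  0.17797061]
 [ 0.60775501 -0.17737305  0.18001769]
 [ 0.61713575 -0.17293334  0.18193287]]
orange [0.17829513 0.18021699]
orange [0.17830611 0.18036644]
```

View pics/cmp.png

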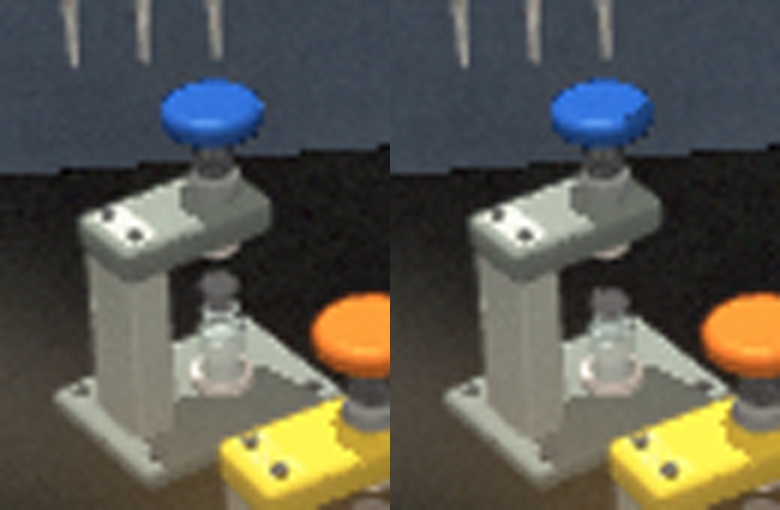

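The before/after crops show the blue stopper lower: its top went from row ~272 to ~288 in the 6x crop, about 10 mm. The knob is back at z≈0.1775, the orange knob hasn't moved, and the arm is clear.

```bash
python3 -c "
from station import *
print(sign_off())"
```

```text
the job is handed in; nothing more can be done
None
```

I closed the vial in the blue press and handed the job in at about 6 s. With the jaws shut, I pushed the blue knob straight down to its hard stop and lifted off straight up.

**Last checks:**
- **Stroke:** The blue knob went from z≈0.177 to 0.147 m, the full 30 mm. The wrist force rose from 11 to 28 N at the stop, then the knob came back up to 0.177 m.
- **Stopper:** It sits visibly lower, by about 10 mm from a coarse pixel estimate. That fits being fully home if it started up to 2 mm in.
- **Orange press:** Its knob was at 0.178 m before and after.
- **Arm:** It was clear of everything, about 6 cm above the knob, when I handed in.

**What disagreed:**
- **Fingertip position:** The shut fingertips really ended about 30 mm short of the reported TCP. I went by camera depth and contact force instead.
- **Force at the stop:** Two further small pushes there read only 9–12 N, and the tool went no lower.
- **Sideways drift:** The first descent drifted about 12 mm. I corrected it before contact.

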